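# Portion of oats into the mug

### The arm

A 7-joint arm with a two-finger parallel gripper is mounted at the origin on the work surface. World frame = base frame: x ahead of the robot, y to its left, z up, the work surface at z = 0. Lengths are in m, angles in rad, forces in N, time in s.
With the tool pointing down it reaches from about 0.4 to 0.85 m from the base axis. Payload 4.4 kg.
Tool frame: the origin (TCP) lies at the very end of the fingers, on their centre line; the grasp point (between the pads) lies 19 mm behind it (env.hold_point_z is the distance from the TCP to the grasp point, in m); z points along the fingers, y is the line along which they close (so a half turn about z gives the same grasp; the last joint's range is limited). The gripper opens to 94 mm and grips with 3 to 60 N. Pads are 16 mm wide; open, the fingers measure 119 mm over their backs; the gripper's body (75 mm by 177 mm) begins 78 mm behind the grasp point.
Start: joints at [-1.374, 0.628, 0.038, 1.517, -0.027, 0.996, -0.02], TCP at [0.169, 0.628, 0.205] pointing down, gripper open.
Joint ranges: [-3.06, 3.06], [-0.37, 2.12], [-1.25, 1.32], [0.18, 2.47], [-1.1, 4.24], [0.23, 1.98], [-2.94, 2.94]. Speed limits (rad/s): [2.57, 2.57, 3.14, 3.14, 3.14, 3.14, 3.14].

### API

Orientations are given as a unit quaternion [w, x, y, z].
In Python, from bench import env, get_image gives the robot as it stands. The module is installed in compiled form; this text tells all that it offers.
- The arm moves only by the tool play_rows, never from a script. Its arguments are lists of equal length, an entry for each row: "hand": the opening, from 0 (shut) to 1 (fully open); "translation": the shift along the tool's x, y, z in mm, a list of three; "spin": the turn about the tool's z in degrees. In form: {"hand": [hand, ...], "translation": [[dx, dy, dz], ...], "spin": [spin, ...]}. A call has 1 to 20 rows; each row shifts and turns the commanded pose from where the row before left it, along the tool's axes as they then stand; what a row does not reach is not made up. A row lasts 1/8 s, in which the tool goes at most 62.5 mm and 10.7 degrees, less where a joint would pass 70% of its speed; a pose out of reach is approached as far as the arm can. A call with a gripper value outside its range is refused whole. The fingers move at their own pace and stop on an object; the grip force is fixed at half the most. Time passes only in rows, so rows that do not move let the fingers close. It gives the time, the measured TCP pose, the force, the opening and the grip force at its end, in the units of the state.
- env.sense(): the state, without advancing time (a new reading comes with each control period).
- get_image(name): name is "scene" or "top" or "wrist"; returns a dict with "image" (480x640x3 uint8, red, green, blue), "intrinsics" (3x3 intrinsics, pixels), "rvec" (rotation vector, rad) and "tvec" (3), from world to camera coordinates, as OpenCV has them. Camera axes: x right, y down, z forward; pixel columns grow to the right and rows downward; lengths in m; the calibration is good to about 2 mm. A picture is of the moment at which its call begins. There is no depth.
- env.close_job(): hands the job in; it is judged then, once.
The state is a dict: "t": time; "joints": joint angles; "qd": joint speeds; "effort": joint torques, N m; "tool_pos": TCP position; "eef_rot": TCP orientation; "ft_force": force on the tool from outside, world axes, zero at the start; "ft_torque": the same for the moment, N m; "finger_gap": opening from 0.0 (shut) to 1.0 (fully open); "gripper_force": force on a finger pad.
Only numpy, scipy, OpenCV 4.12 (cv2) and the standard library are available. Lean on these libraries where they do the work, as an engineer would, in place of code of your own. Each camera call takes 0.05 s, during which the arm holds its last target. There are 200 camera calls.

### The job

Push the mug's carrier along its rail until it clicks into place centred under the oat dispenser's spout, with the mug still standing in it; only then pull the spring-loaded gate out by its upright knob until the gate's pointer is level with the mark on the portion clip. Finish while still holding the gate there with the gripper, so that the portion can run: do not let go at the end. Do not shift the portion clip, do not tip the mug, and leave the other things on the table alone.

Things in the scene. Friction and masses are not known exactly. Their poses are not given: they have to be found in the camera images.
- dispenser: fixed oat dispenser, turned about z only. Its axes: x away from the robot (within 0.25 rad of world x), y left along the carrier rail, z up. Origin on the table under the spout's axis. Base plate x -50..110, y -235..85. White column x 65..105, y -40..40. Head x -30..105, y -40..40, z 135..175, spout below it (mouth z 122). Round hopper: axis x 50, radius 57, z 175..316
- station (a point): the point under the spout where the middle of the carrier's plate top belongs (dispenser x 0, y 0, z 26)
- carrier (a joint): travel of the mug carrier along its rail (m), growing along the dispenser's +y. 0: loading end, its start. 0.12: in the detent, centred under the spout. 0.145: end stop. It slides with about 1 N; a sprung nose resists with up to about 8 N from 0.104 to 0.110, from about 0.115 on it draws the carrier into 0.12, and it resists as much beyond
- post_top (a point): top (z 81) of the carrier's upright black push post, 16 diameter, 55 tall, foot on the carrier's plate (z 26). It stands behind the mug as seen in the direction of travel: 95 behind the mug's centre along the rail and 30 nearer the robot. Moves with the carrier; axes as the dispenser's
- seat (a point): centre of the carrier's plate top (z 26), a steel plate 90 x 90 with a 6 high ring that locates the mug, moves with the carrier
- mug: blue mug, 74 diameter, 85 high, about 0.28 kg, loose in the carrier's ring, handle toward the robot; origin at the centre of its underside, z axis up
- gate (a joint): how far the spring-return gate slide is pulled out of the head (m), 0 shut to 0.060, along the dispenser's -x, towards the robot. The spring pulls back with about 6 N when shut, plus 1.2 N per 10 mm; it snaps shut when let go
- knob (a point): centre of the top of the gate's upright black knob: stem 18 diameter from z 158 to 205, then a cap 26 diameter to z 215. With the gate shut it stands at dispenser x -83, y 0, and it moves with the gate. The steel slide under it is 28 wide, top at z 158
- pointer (a point): tip of the gate's side pointer, a thin steel bar (4 wide) sticking out to the left of the slide, 38 farther from the robot than the knob, at z 158; moves with the gate; its axes are the dispenser's
- mark (a point): the portion mark: inner top edge of the thin upright fin (3 thick, top z 161) on the dark clip on the rule left of the gate (rule y 37..51, top z 146, sticks out 85 from the head). It is 20 to 43 nearer the robot than the shut gate's pointer. The clip slides if pushed with over 6 N. Level: pointer and mark at the same dispenser x; axes as the dispenser's
- plate: bystander: white plate, 210 diameter, 20 high, lying on the robot's side of the dispenser to the left; origin under its centre
- fork: bystander: table fork with blue handle, about 200 long, 10 high, lying flat; origin at its middle on the table
- knife: bystander: table knife with blue handle, about 220 long, 12 high, lying flat on the robot's side of the rail; origin near its middle on the table
- egg_cup: bystander: white egg cup with a brown egg, 50 diameter, 75 high; origin under its centre
- jam_jar: bystander: amber glass jar with lid, 64 diameter, 95 high, standing behind the rail; origin under its centre
- spare_mug: bystander: empty white mug, 80 diameter, 90 high, out on the left of the table; origin under its centre
- pepper_mill: bystander: dark wooden pepper mill, 54 diameter, 158 high, on the right of the table; origin under its centre
- remote: bystander: black remote control, 170 x 46 x 18, lying on the right of the table; origin under its centre
Not all that is in view belongs to the job. There is more than one size of the mug; the job needs the largest.

How it is judged:
On the way, in this order (a step that is already met when the one before it is completed fails the run):
1. the carrier stands in the station under the spout, the mug upright in it (value of joint carrier between 0.115 and 0.125 m and horizontal distance between mug and seat below 0.008 m and z of mug in the frame of seat below 0.005 m and angle between mug's own z axis and vertical below 0.1 rad), for 0.3 s.
2. the gate is held by the gripper with its pointer level with the portion mark (value of joint carrier between 0.115 and 0.125 m and x of pointer in the frame of mark between -0.005 and 0.005 m and contact force between the fingers and gate above 3 N), for 0.3 s.
At the end, for the whole second after the job is handed in: The fingers hold the gate (over 3 N) still, its pointer within 5 mm of the portion mark along the pull; the carrier is within 5 mm of its station and the mug stands upright in the carrier's ring (all of step 2 and horizontal distance between mug and seat below 0.008 m and z of mug in the frame of seat below 0.005 m and angle between mug's own z axis and vertical below 0.1 rad and velocity of joint gate between -0.01 and 0.01 m/s); the arm keeps its last pose, push and grip.
It fails at once if the gate is pulled more than 10 mm while the carrier is not within 8 mm of the station (value of joint gate above 0.01 m and (value of joint carrier below 0.112 m or value of joint carrier above 0.128 m)).
It fails at once if the mug is tipped (more than 0.35 rad) (angle between mug's own z axis and vertical above 0.35 rad).
It fails at once if the portion clip is shifted by more than 4 mm (distance of mark from where it was at the start of the episode above 0.004 m).
It fails at once if a bystander is moved by more than 30 mm (distance of any of plate, fork, knife, egg_cup, jam_jar, spare_mug, pepper_mill, remote from where it was at the start of the episode above 0.03 m).
It also fails if it takes over 59 s, if anything falls off the work surface, if the arm or the gripper's body presses on something with over 40 N, if the wrist force passes 120 N, or if a joint passes its speed limit or range.

## Working session

There is one attempt and no reset: what is moved stays moved. The work goes in short steps, Python scripts to look and compute and a tool call to move; the robot and the scene stay as the last step left them, time stands still between calls to the robot, and variables do not carry over. Pictures are saved under pics/ and viewed, at most 12 in all, crops included, and the job is handed in when it is done.

Besides the shell and the picture viewer there is one more tool, called after ">>>" as name([rows], argument=value, ...), one row to a line, values as JSON. play_rows: Moves the arm, as the interface text tells. Its arguments: {"type":"object","properties":{"hand":{"type":"array","items":{"type":"number"}},"translation":{"type":"array","items":{"type":"array","items":{"type":"number"}}},"spin":{"type":"array","items":{"type":"number"}}},"required":["hand","translation","spin"]}

```bash
mkdir -p pics; cat > h.py <<'E'
import numpy as np, cv2
from bench import env, get_image
def cam(n):
    d=get_image(n); return d
def save(d,f): cv2.imwrite(f,d["image"][:,:,::-1])
def ray(d,u,v,z):
    K=np.array(d["intrinsics"]);R=cv2.Rodrigues(np.array(d["rvec"],float))[0];t=np.array(d["tvec"],float).ravel()
    c=-R.T@t; r=R.T@np.linalg.inv(K)@[u,v,1.]
    return c+r*(z-c[2])/r[2]
def proj(d,P):
    return cv2.projectPoints(np.array(P,float).reshape(-1,3),np.array(d["rvec"],float),np.array(d["tvec"],float),np.array(d["intrinsics"],float),None)[0].reshape(-1,2)
E
python3 - <<'E'
from h import *
import pickle
D={}
for n in("scene","top"):
    D[n]=cam(n);save(D[n],f"pics/{n}0.png")
    R=cv2.Rodrigues(np.array(D[n]["rvec"],float))[0];print(n,-R.T@np.array(D[n]["tvec"]).ravel())
pickle.dump(D,open("d0.pkl","wb"))
s=env.sense();print(s)
E
```

```text
scene [ 0.91896736 -0.99565143  0.99720388]
top [0.51009679 0.0429434  1.74523185]
{'t': 0.1, 'joints': array([-1.37380321,  0.62922861,  0.03845559,  1.51825395, -0.02697048,
        0.99630429, -0.01997509]), 'qd': array([-3.48358943e-04, -2.04596598e-03, -1.01847341e-03, -1.67767350e-03,
       -3.58988432e-05,  8.32992664e-04, -4.50525575e-06]), 'effort': array([ 2.93985453e-03, -5.50783360e+01,  1.14711754e+00, -1.87115729e+01,
       -5.22407633e-02,  1.92088704e-02,  3.57531962e-05]), 'tool_pos': array([0.16868745, 0.62711417, 0.204667  ]), 'eef_rot': array([-8.67889274e-05,  1.31002620e-01,  9.91381668e-01, -8.33494170e-04]), 'ft_force': array([-0.12475219,  0.2159259 ,  0.68300345]), 'ft_torque': array([-0.00829732, -0.03483731,  0.01837719]), 'gripper_force': 0.0, 'finger_gap': 1.0005290943497909}
```

View pics/scene0.png

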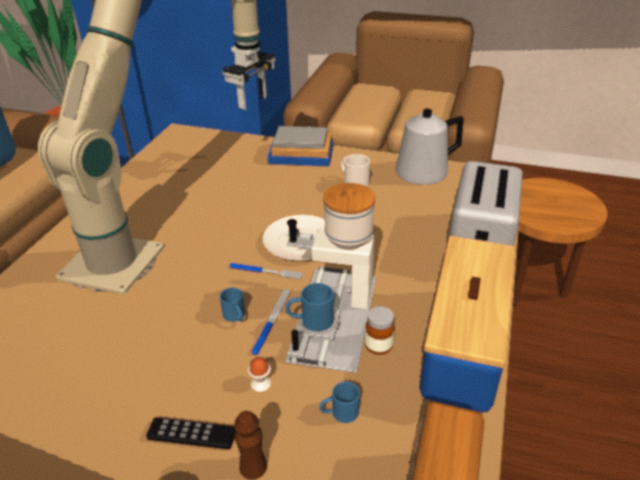

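View pics/top0.png

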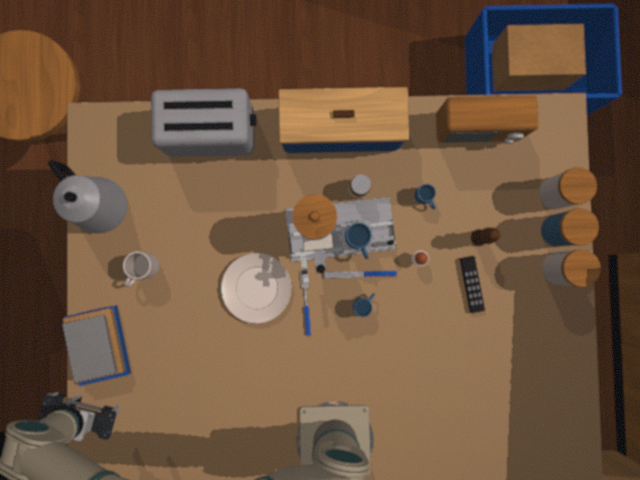

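The scene view shows the dispenser with its hopper at (349,215), the knob at (292,230) and the carrier mug at (317,307). The push post is at (295,340). Blue mug candidates: (317,307) is the largest and stands on the carrier; the others are (232,305) and (346,401). Black upright candidates: the knob (292,230), the post (295,340) and the pepper mill. I'll check these in an enlarged crop.

```bash
python3 - <<'E'
from h import *
import pickle
D=pickle.load(open("d0.pkl","rb"))
a=D["top"]["image"][185:285,275:405,::-1]; cv2.imwrite("pics/topc.png",cv2.resize(a,None,fx=6,fy=6,interpolation=cv2.INTER_CUBIC))
a=D["scene"]["image"][200:375,220:400,::-1]; b=cv2.resize(a,None,fx=3.4,fy=3.4,interpolation=cv2.INTER_CUBIC);cv2.imwrite("pics/scc.png",b)
d=D["top"]
for n,u,v,z in(("knob",320,268,.215),("post",390,242,.081),("mug",358,236,.085),("hopper",315,216,.316)): print(n,ray(d,u,v,z))
d=D["scene"]
for n,u,v,z in(("knob",292,221,.215),("post",295,332,.081),("hopper",349,195,.316)): print(n,ray(d,u,v,z))
E
```

```text
knob [0.51329587 0.03721674 0.215     ]
post [ 0.584582   -0.16793175  0.081     ]
mug [ 0.60374453 -0.07522978  0.085     ]
hopper [0.64295964 0.04731022 0.316     ]
knob [0.51554318 0.03267131 0.215     ]
post [ 0.59008118 -0.17662967  0.081     ]
hopper [0.65261172 0.02377376 0.316     ]
```

View pics/topc.png

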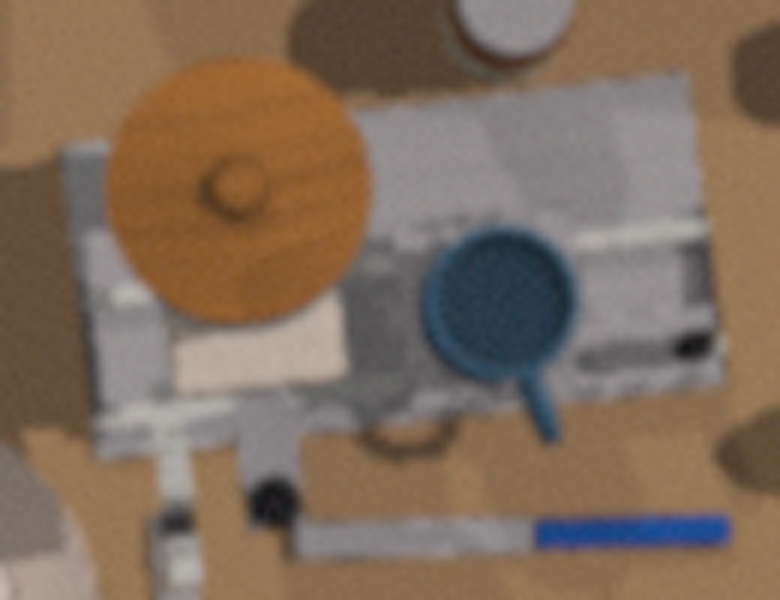

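View pics/scc.png

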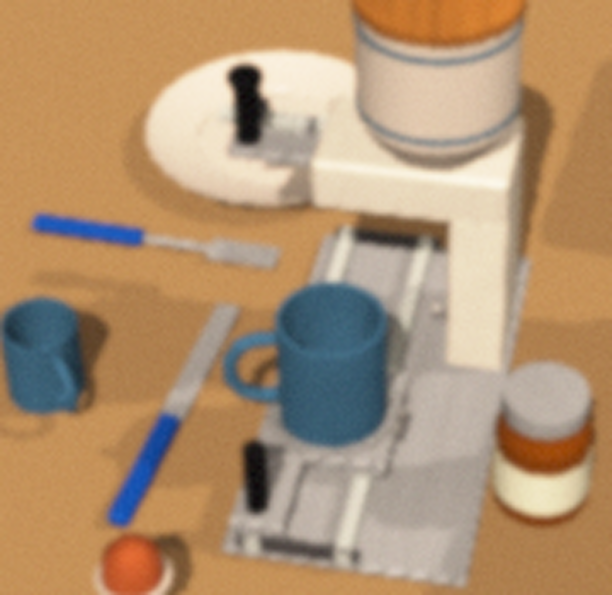

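The top crop (6x, offset 275,185) shows the knob cap at (273,502), the mug rim centre at (500,305) and the post top at about (703,346). It also shows the clip's dark fin at about (177,522) and the base plate corners (65,150), (690,75), (722,382), (98,455). The large mug stands in the carrier, so that is the one. Next I'll fit the dispenser pose to all of these points.

```bash
cat > fit.py <<'E'
from h import *
import pickle
from scipy.optimize import least_squares
D=pickle.load(open("d0.pkl","rb"))
B=None
pts=[("top","knob",(-.083,0,.215),273,502),("top","mug",(0,-.12,.085),500,305),("top","post",(-.03,-.215,.081),703,346),
("top","lf",(.11,.085,B),65,150),("top","rf",(.11,-.235,B),690,75),("top","rn",(-.05,-.235,B),722,382),("top","ln",(-.05,.085,B),98,455),
("scene","knob",(-.083,0,.215),244,75),("scene","mug",(0,-.12,.085),331,318),("scene","post",(-.03,-.215,.081),254,450),
("scene","rn",(-.05,-.235,B),225,548),("scene","rf",(.11,-.235,B),465,582),("top","hop",(.05,0,.316),238,190)]
def W(p,P):
    c,s=np.cos(p[2]),np.sin(p[2]); z=p[3] if P[2] is None else P[2]
    return [p[0]+c*P[0]-s*P[1],p[1]+s*P[0]+c*P[1],z]
def res(p):
    r=[]
    for cn,n,P,u,v in pts:
        o=np.array([275+u/6,185+v/6]) if cn=="top" else np.array([220+u/3.4,200+v/3.4])
        r.append(proj(D[cn],W(p,P))[0]-o)
    return np.array(r).ravel()
f=least_squares(res,[.6,.04,.11,.01],loss="soft_l1")
if __name__=="__main__":
    p=f.x;print(p)
    for q,r in zip(pts,res(p).reshape(-1,2)):print(q[0],q[1],r.round(2))
    for n,P in(("knob",(-.083,0,.215)),("post",(-.03,-.215,.081)),("post end",(-.03,-.095,.081))):print(n,np.round(W(p,P),4))
    # knife/plate/fork obstacles only
E
python3 fit.py
```

```text
[0.59437272 0.04346971 0.10346177 0.00160635]
top knob [ 0.38 -0.13]
top mug [-0.13 -0.88]
top post [-0.28 -1.45]
top lf [-0.89 -0.84]
top rf [-0.95 -1.3 ]
top rn [ 0.58 -0.47]
top ln [0.02 0.47]
scene knob [-0.96 -1.85]
scene mug [-0.73  7.53]
scene post [-0.69 -1.7 ]
scene rn [-1.49 -0.01]
scene rf [-0.4   0.29]
top hop [-0.21 -1.11]
knob [0.5118 0.0349 0.215 ]
post [ 0.5867 -0.1735  0.081 ]
post end [ 0.5743 -0.0541  0.081 ]
```

```bash
sed -i 's/-.12,.085)/-.12,.111)/' fit.py; cat > tgt.py <<'E'
from fit import *
from scipy.spatial.transform import Rotation as Ro
def delta(P,yawoff):  # P dispenser coords; tool y heading = yaw+yawoff(deg)
    s=env.sense();q=np.array(s["eef_rot"]);R=Ro.from_quat(q[[1,2,3,0]]).as_matrix()
    w=np.array(W(f.x,P)); d=R.T@(w-s["tool_pos"])*1000
    a=np.degrees(np.arctan2(R[1,1],R[0,1])); spin=-((np.degrees(f.x[2])+yawoff-a+90)%180-90)
    print("tcp",s["tool_pos"].round(4),"target",w.round(4),"tool delta mm",d.round(1),"spin",round(spin,1),"tilt z",R[:,2].round(4),"F",s["ft_force"].round(1),"j",s["joints"].round(2))
    return d,spin
E
python3 fit.py; python3 -c "
from tgt import *
delta((-.03,-.25,.34),0)
print('egg',ray(D['top'],421,257,.07),'jar',ray(D['top'],360,184,.095))"
```

```text
[0.59456078 0.04311469 0.10354484 0.00203129]
top knob [ 0.52 -0.2 ]
top mug [ 0.63 -1.5 ]
top post [-0.16 -1.52]
top lf [-0.79 -0.92]
top rf [-0.82 -1.38]
top rn [ 0.71 -0.54]
top ln [0.13 0.41]
scene knob [-0.94 -1.75]
scene mug [-0.94 -0.87]
scene post [-0.65 -1.56]
scene rn [-1.47  0.  ]
scene rf [-0.34  0.3 ]
top hop [-0.07 -1.19]
knob [0.512  0.0345 0.215 ]
post [ 0.5869 -0.1738  0.081 ]
post end [ 0.5745 -0.0545  0.081 ]
tcp [0.1687 0.6271 0.2047] target [ 0.5906 -0.2086  0.34  ] tool delta mm [-624.5 -697.7 -134.1] spin 69.0 tilt z [-4.0e-04 -1.6e-03 -1.0e+00] F [-0.1  0.2  0.7] j [-1.37  0.63  0.04  1.52 -0.03  1.   -0.02]
egg [ 0.53936966 -0.25859411  0.07      ] jar [ 0.75356753 -0.08399292  0.095     ]
```

>>> play_rows([
  [0,0,-20],
  [0,0,-20],
  [0,0,-20],
  [0,0,-20],
  [0,0,-20],
  [0,0,-20],
  [0,0,-15],
  [0,0,0],
], hand=[0,0,0,0,0,0,0,0], spin=[10,10,10,10,10,10,9,0])

```text
t: 1.1
tool_pos: [0.1689, 0.6281, 0.3411]
eef_rot: [-0.0, 0.669, 0.743, 0.001]
ft_force: [0.2, 0.1, -0.0]
finger_gap: 0.185
gripper_force: 0.0
```

>>> play_rows([
  [-30,12,0],
  [-48,18,0],
  [-48,18,0],
  [-48,18,0],
  [-48,18,0],
  [-48,18,0],
  [-48,18,0],
  [-48,18,0],
  [-48,18,0],
  [-48,18,0],
  [-48,18,0],
  [-48,18,0],
  [-48,18,0],
  [-48,18,0],
  [-48,18,0],
  [-48,18,0],
  [-48,18,0],
  [-48,18,0],
  [-30,12,0],
], hand=[0,0,0,0,0,0,0,0,0,0,0,0,0,0,0,0,0,0,0], spin=[0,0,0,0,0,0,0,0,0,0,0,0,0,0,0,0,0,0,0])

```text
t: 3.48
tool_pos: [0.5875, -0.2119, 0.3389]
eef_rot: [-0.001, 0.669, 0.743, -0.001]
ft_force: [0.5, 0.1, 0.1]
finger_gap: 0.001
gripper_force: 0.0
```

```bash
python3 -c "
from tgt import *
delta((-.03,-.25,.045),0)"
```

```text
tcp [ 0.5875 -0.2119  0.3389] target [ 0.5906 -0.2086  0.045 ] tool delta mm [  2.9   4.1 293.9] spin 0.1 tilt z [-2.3e-03 -2.0e-04 -1.0e+00] F [0.5 0.1 0.1] j [-0.08  0.55  0.66  1.41 -0.34  1.3   0.71]
```

>>> play_rows([
  [2,4,40],
  [0,0,50],
  [0,0,50],
  [0,0,40],
  [0,0,40],
  [0,0,30],
  [0,0,25],
  [0,0,15],
  [0,0,0],
], hand=[0,0,0,0,0,0,0,0,0], spin=[0,0,0,0,0,0,0,0,0])

```text
t: 4.6
tool_pos: [0.5905, -0.2066, 0.0492]
eef_rot: [-0.001, 0.669, 0.743, -0.0]
ft_force: [0.5, 0.1, -0.4]
finger_gap: 0.006
gripper_force: 0.0
```

```bash
python3 -c "
from tgt import *
delta((-.03,-.231,.045),0)
d=cam('scene');a=d['image'][240:380,230:400,::-1];cv2.imwrite('pics/s1.png',cv2.resize(a,None,fx=4,fy=4,interpolation=cv2.INTER_CUBIC))"
```

```text
tcp [ 0.5905 -0.2066  0.0492] target [ 0.5886 -0.1897  0.045 ] tool delta mm [16.9 -0.1  4.2] spin 0.1 tilt z [-0.0025  0.001  -1.    ] F [ 0.5  0.1 -0.4] j [ 0.01  0.85  0.48  1.72 -0.55  0.72  0.88]
```

View pics/s1.png

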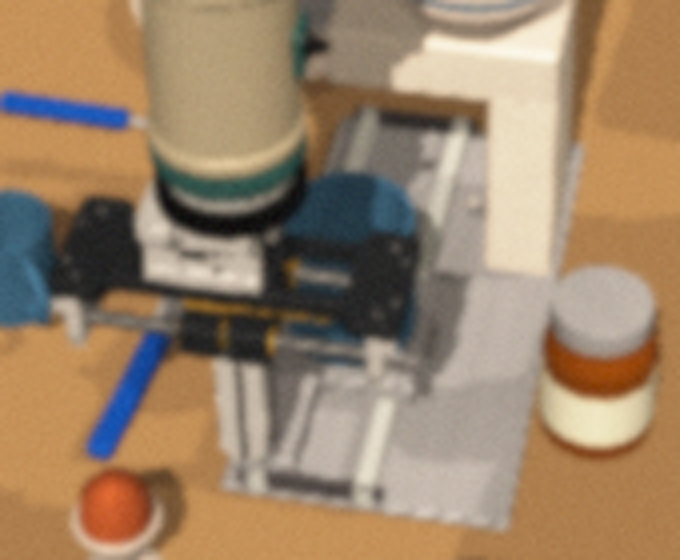

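The fingers, at crop (240,430), stand right in front of the post and in line with it, clear of the egg cup (115,510) and the knife. I'll start pushing.

>>> play_rows([
  [4,0,3],
  [4,0,0],
  [4,0,0],
  [4,0,0],
  [5,0,0],
  [6,0,0],
  [7,0,0],
  [8,0,0],
  [8,0,0],
  [8,0,0],
  [8,0,0],
  [8,0,0],
], hand=[0,0,0,0,0,0,0,0,0,0,0,0], spin=[0,0,0,0,0,0,0,0,0,0,0,0])

```text
t: 6.15
tool_pos: [0.5838, -0.1328, 0.0474]
eef_rot: [-0.0, 0.67, 0.743, -0.0]
ft_force: [0.6, -0.7, 0.2]
finger_gap: 0.008
gripper_force: 0.4
```

>>> play_rows([
  [7,0,0],
  [7,0,0],
  [6,0,0],
  [4,0,0],
  [0,0,0],
], hand=[0,0,0,0,0], spin=[0,0,0,0,0])

```text
t: 6.78
tool_pos: [0.5811, -0.1089, 0.0474]
eef_rot: [-0.0, 0.669, 0.743, 0.0]
ft_force: [0.8, -0.2, -0.0]
finger_gap: 0.01
gripper_force: 0.0
```

```bash
python3 -c "
from tgt import *
delta((-.03,-.111,.045),0)
d=cam('scene');a=d['image'][200:350,230:400,::-1];cv2.imwrite('pics/s2.png',cv2.resize(a,None,fx=4,fy=4,interpolation=cv2.INTER_CUBIC))"
```

```text
tcp [ 0.5811 -0.1089  0.0474] target [ 0.5762 -0.0704  0.045 ] tool delta mm [38.8 -0.9  2.4] spin 0.0 tilt z [-6.e-04  6.e-04 -1.e+00] F [ 0.8 -0.2 -0. ] j [-0.16  0.81  0.48  1.82 -0.59  0.66  0.78]
```

View pics/s2.png

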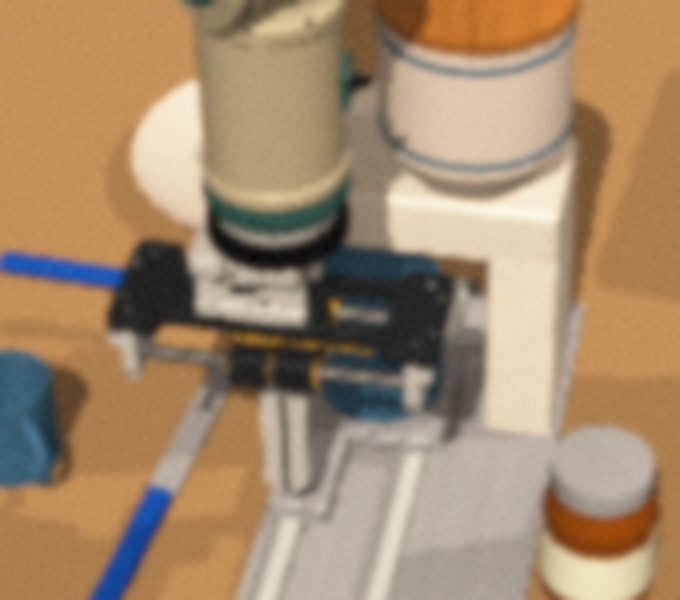

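The mug and carrier are moving with the push (plate edge at about (390,440)) and the mug is upright. About 39 mm remain.

>>> play_rows([
  [4,0,0],
  [5,0,0],
  [5,0,0],
  [5,0,0],
  [3,0,0],
  [2,0,0],
], hand=[0,0,0,0,0,0], spin=[0,0,0,0,0,0])

```text
t: 7.58
tool_pos: [0.579, -0.0874, 0.0476]
eef_rot: [0.001, 0.67, 0.743, -0.001]
ft_force: [-0.0, -5.6, -1.4]
finger_gap: 0.006
gripper_force: 2.8
```

>>> play_rows([
  [2,0,0],
  [2,0,0],
], hand=[0,0], spin=[0,0])

```text
t: 7.82
tool_pos: [0.5789, -0.0865, 0.0476]
eef_rot: [0.003, 0.67, 0.742, -0.002]
ft_force: [1.1, -8.0, -3.5]
finger_gap: 0.003
gripper_force: 3.8
```

>>> play_rows([
  [2,0,0],
  [1,0,0],
], hand=[0,0], spin=[0,0])

```text
t: 8.07
tool_pos: [0.5781, -0.0784, 0.0474]
eef_rot: [-0.0, 0.67, 0.743, 0.0]
ft_force: [-0.6, -0.6, 1.1]
finger_gap: 0.007
gripper_force: 0.5
```

>>> play_rows([
  [1,0,0],
  [1,0,0],
], hand=[0,0], spin=[0,0])

```text
t: 8.32
tool_pos: [0.5779, -0.0757, 0.0474]
eef_rot: [-0.0, 0.669, 0.743, 0.0]
ft_force: [-0.1, 0.3, -0.2]
finger_gap: 0.009
gripper_force: 0.2
```

>>> play_rows([
  [1,0,0],
  [0,0,0],
], hand=[0,0], spin=[0,0])

```text
t: 8.57
tool_pos: [0.5778, -0.0752, 0.0474]
eef_rot: [-0.0, 0.669, 0.743, 0.0]
ft_force: [-0.1, -0.2, -0.6]
finger_gap: 0.003
gripper_force: 0.0
```

>>> play_rows([
  [1,0,0],
  [0,0,0],
], hand=[0,0], spin=[0,0])

```text
t: 8.82
tool_pos: [0.5777, -0.0746, 0.0474]
eef_rot: [-0.0, 0.669, 0.743, 0.0]
ft_force: [0.4, 1.1, 0.0]
finger_gap: 0.001
gripper_force: 0.0
```

>>> play_rows([
  [1,0,0],
  [0,0,0],
], hand=[0,0], spin=[0,0])

```text
t: 9.07
tool_pos: [0.5776, -0.0738, 0.0474]
eef_rot: [0.0, 0.67, 0.743, -0.0]
ft_force: [-1.0, -0.9, -0.0]
finger_gap: 0.006
gripper_force: 0.1
```

>>> play_rows([
  [-10,0,0],
  [-20,0,0],
  [-20,0,0],
  [0,0,-30],
  [0,0,-50],
  [0,0,-55],
  [0,0,-55],
  [0,0,-55],
  [0,0,-40],
  [0,0,0],
], hand=[0,0,0,0,0,0,0,0,0,0], spin=[0,0,0,0,0,0,0,0,0,0])

```text
t: 10.32
tool_pos: [0.5842, -0.1264, 0.336]
eef_rot: [0.003, 0.67, 0.742, 0.001]
ft_force: [-0.8, -0.1, 0.2]
finger_gap: 0.002
gripper_force: 0.0
```

```bash
python3 -c "
from tgt import *
delta((-.14,0,.27),-90)
d=cam('scene');t=cam('top');w=cam('wrist')
pickle.dump((d,t,w),open('d1.pkl','wb'))
a=cv2.resize(np.ascontiguousarray(d['image'][190:350,260:400,::-1]),None,fx=3,fy=3,interpolation=cv2.INTER_CUBIC)
b=np.ascontiguousarray(w['image'][:,:,::-1]);b=cv2.resize(b,(360,270))
im=np.zeros((480,790,3),np.uint8);im[:480,:420]=a;im[:270,425:785]=b;cv2.imwrite('pics/s3.png',im)"
```

```text
tcp [ 0.5842 -0.1264  0.336 ] target [0.4553 0.0286 0.27  ] tool delta mm [ 167.5 -112.9   64.8] spin 89.9 tilt z [ 0.0067 -0.002  -1.    ] F [-0.8 -0.1  0.2] j [-0.26  0.51  0.71  1.5  -0.34  1.25  0.59]
```

View pics/s3.png

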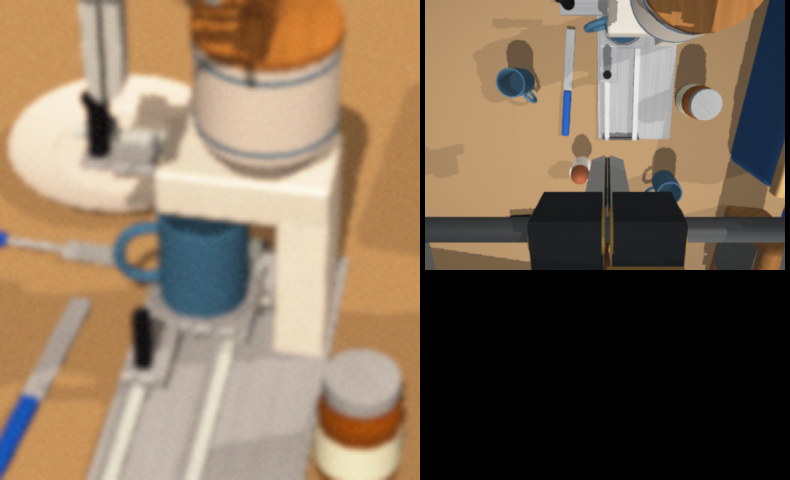

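The mug is under the spout and upright, with the post top at crop (141,313). I'll measure the carrier travel from the post's displacement.

```bash
python3 -c "
from tgt import *
d,t,w=pickle.load(open('d1.pkl','rb'))
a=ray(d,220+254/3.4,200+450/3.4,.081);b=ray(d,260+141/3,190+313/3,.081);print(a,b,np.linalg.norm(a-b))
w2=ray(w,(607-425)*640/360,75*640/360,.081);print(w2, W(f.x,(-.03,-.095,.081)))
"
```

```text
[ 0.58981873 -0.17778449  0.081     ] [ 0.5773023  -0.05661561  0.081     ] 0.12181362469244425
[ 0.57645562 -0.05739759  0.081     ] [np.float64(0.5745406518891186), np.float64(-0.05447729182716437), 0.081]
```

>>> play_rows([
  [25,-17,0],
  [38,-26,0],
  [38,-26,0],
  [38,-26,0],
  [28,-18,0],
  [0,0,0],
  [0,0,0],
  [0,0,0],
  [0,0,0],
  [0,0,0],
  [0,0,0],
  [0,0,0],
  [0,0,0],
  [0,0,0],
  [0,0,30],
  [0,0,35],
  [0,0,0],
], hand=[0,0,0,0,0.45,0.45,0.45,0.45,0.45,0.45,0.45,0.45,0.45,0.45,0.45,0.45,0.45], spin=[0,0,0,0,0,10,10,10,10,10,10,10,10,10,0,0,0])

```text
t: 12.6
tool_pos: [0.4506, 0.0307, 0.2651]
eef_rot: [0.001, 0.999, 0.051, -0.003]
ft_force: [-0.5, 0.1, 0.6]
finger_gap: 0.451
gripper_force: 0.0
```

```bash
python3 -c "
from tgt import *
delta((-.083,0,.235),-90)
w=cam('wrist');t=cam('top');pickle.dump((w,t),open('d2.pkl','wb'))
R=cv2.Rodrigues(np.array(w['rvec'],float))[0];print(-R.T@np.array(w['tvec']).ravel())
for P in((-.083,0,.215),(-.045,.02,.158),(-.075,.037,.161),(-.03,.04,.175)):print(P,proj(w,W(f.x,P)))
a=w['image'][:,:,::-1];u,v=proj(w,W(f.x,(-.065,.02,.165)))[0].astype(int);u=max(80,min(u,560));v=max(60,min(v,420));print(u-80,v-60)
c=np.ascontiguousarray(a[v-60:v+60,u-80:u+80]);cv2.imwrite('pics/w1.png',cv2.resize(c,None,fx=5,fy=5,interpolation=cv2.INTER_CUBIC))"
```

```text
tcp [0.4506 0.0307 0.2651] target [0.512  0.0345 0.235 ] tool delta mm [61.7  2.5 29.6] spin -0.1 tilt z [-0.0067 -0.0016 -1.    ] F [-0.5  0.1  0.6] j [-0.88  0.45  1.09  1.97 -0.47  1.01 -1.04]
[0.52837805 0.03881129 0.44306544]
(-0.083, 0, 0.215) [[328.24335361 154.61408424]]
(-0.045, 0.02, 0.158) [[296.10903098  87.82709286]]
(-0.075, 0.037, 0.161) [[270.72818513 136.14070242]]
(-0.03, 0.04, 0.175) [[260.07648397  58.83590422]]
216 60
```

View pics/w1.png

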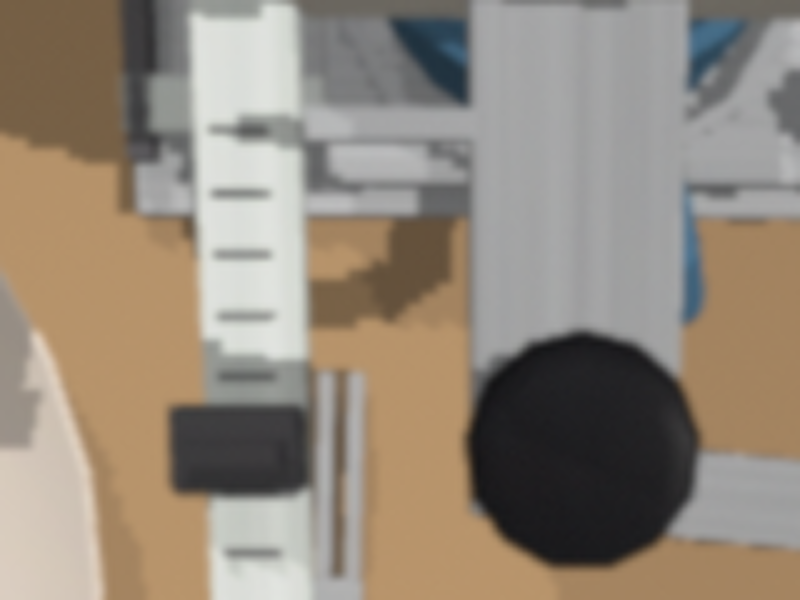

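The wrist crop shows the knob cap at (583,448) and the pointer bar coming off the slide at y≈124 (x 300–470). The clip spans (170..308, 405..492), with a faint fin ridge at y≈452. I'll measure these, with an enhanced view of the fin.

```bash
python3 -c "
from tgt import *
w,t=pickle.load(open('d2.pkl','rb'))
yaw=f.x[2];Rz=np.array([[np.cos(yaw),np.sin(yaw)],[-np.sin(yaw),np.cos(yaw)]])
for n,u,v,z in(('cap',583,448,.215),('ptr',310,124,.158),('ptr root',465,122,.158),('fin',288,452,.161),('fin440',288,440,.161),('fin465',288,465,.161),('clip far',240,405,.152),('clip near',240,492,.152),('slideL',470,250,.158),('slideR',687,250,.158)):
    p=ray(w,216+u/5,60+v/5,z);print(n,(Rz@(p[:2]-f.x[:2])*1000).round(1))
g=cv2.cvtColor(w['image'][135:165,245:283],cv2.COLOR_RGB2GRAY).astype(float)
g=np.clip((g-20)*4,0,255).astype(np.uint8);a=cv2.resize(g,None,fx=14,fy=14,interpolation=cv2.INTER_CUBIC)
cv2.imwrite('pics/fin.png',a)"
```

```text
cap [-80.4  -2.3]
ptr [-43.1  31.6]
ptr root [-42.9  11.7]
fin [-84.1  35.4]
fin440 [-82.6  35.4]
fin465 [-85.8  35.5]
clip far [-78.5  42.8]
clip near [-90.1  43.2]
slideL [-58.6  11.2]
slideR [-58.7 -17. ]
```

View pics/fin.png

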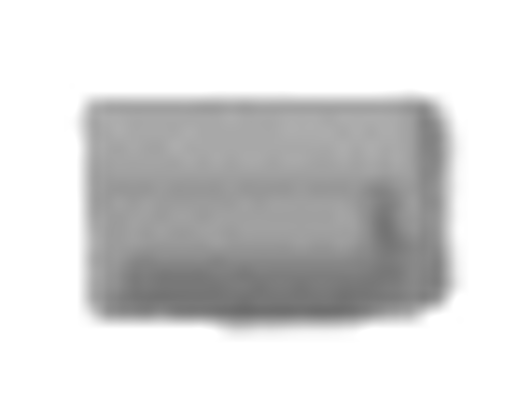

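```bash
python3 -c "
from tgt import *
delta((-.082,-.002,.168),-90)"
```

```text
tcp [0.4531 0.0304 0.2676] target [0.5132 0.0326 0.168 ] tool delta mm [60.2  3.8 99.5] spin -0.0 tilt z [-8.e-04 -1.e-03 -1.e+00] F [ 0.1  0.9 -0.8] j [-0.89  0.45  1.09  1.97 -0.47  1.01 -1.04]
```

>>> play_rows([
  [20,2,0],
  [25,2,0],
  [15,0,0],
  [0,0,0],
  [0,0,25],
  [0,0,30],
  [0,0,30],
  [0,0,14],
  [0,0,0],
], hand=[0.45,0.45,0.45,0.45,0.45,0.45,0.45,0.45,0.45], spin=[0,0,0,0,0,0,0,0,0])

```text
t: 13.82
tool_pos: [0.5126, 0.0331, 0.1683]
eef_rot: [0.0, 0.999, 0.052, -0.001]
ft_force: [-0.3, -0.2, -0.2]
finger_gap: 0.452
gripper_force: 0.0
```

```bash
python3 -c "
from tgt import *
delta((-.082,-.002,.168),-90)"
```

```text
tcp [0.5126 0.0331 0.1683] target [0.5132 0.0326 0.168 ] tool delta mm [0.6 0.5 0.3] spin -0.0 tilt z [-1.3e-03 -1.0e-04 -1.0e+00] F [-0.3 -0.2 -0.2] j [-0.69  0.65  0.9   1.95 -0.67  0.88 -0.9 ]
```

>>> play_rows([
  [0,0,0],
  [0,0,0],
  [0,0,0],
  [0,0,0],
  [0,0,0],
  [0,0,0],
], hand=[0,0,0,0,0,0], spin=[0,0,0,0,0,0])

```text
t: 14.58
tool_pos: [0.5139, 0.0328, 0.1693]
eef_rot: [0.0, 0.999, 0.052, 0.001]
ft_force: [-0.7, -0.1, 7.6]
finger_gap: 0.266
gripper_force: 30.0
```

>>> play_rows([
  [-3,0,0],
  [-4,0,0],
  [-5,0,0],
  [-5,0,0],
  [-5,0,0],
  [-5,0,0],
  [-5,0,0],
  [-4,0,0],
  [-2,0,0],
  [0,0,0],
], hand=[0,0,0,0,0,0,0,0,0,0], spin=[0,0,0,0,0,0,0,0,0,0])

```text
t: 15.82
tool_pos: [0.4803, 0.0294, 0.1694]
eef_rot: [0.001, 0.999, 0.052, 0.005]
ft_force: [9.8, 0.7, -3.2]
finger_gap: 0.268
gripper_force: 30.0
```

```bash
python3 -c "
from tgt import *
delta((-.123,-.002,.168),-90)
w=cam('wrist');pickle.dump(w,open('d3.pkl','wb'))
u,v=proj(w,W(f.x,(-.084,.03,.16)))[0].astype(int);print(u,v);u=max(80,u);v=max(60,v);print(u-80,v-60)
c=np.ascontiguousarray(w['image'][v-60:v+60,u-80:u+80,::-1]);cv2.imwrite('pics/w2.png',cv2.resize(c,None,fx=5,fy=5,interpolation=cv2.INTER_CUBIC))"
```

```text
tcp [0.4803 0.0294 0.1694] target [0.4724 0.0284 0.168 ] tool delta mm [-7.9  0.2  1.4] spin 0.0 tilt z [ 0.0092 -0.0011 -1.    ] F [ 9.8  0.7 -3.2] j [-0.72  0.6   0.92  2.04 -0.66  0.82 -0.88]
254 228
174 168
```

View pics/w2.png

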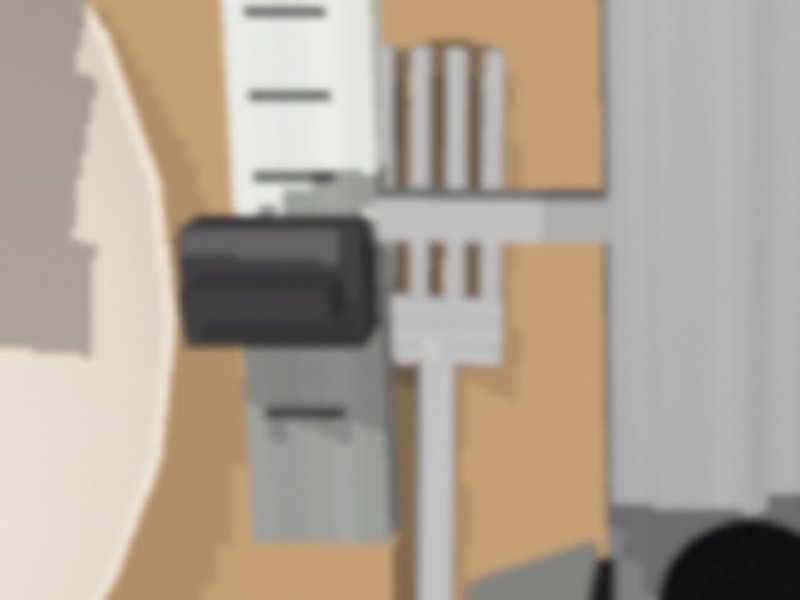

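The pointer bar is now at crop y≈217 (195–240). The clip spans y 215–345, and the fin ridge is at about y 279–315. I'll compute what remains.

```bash
python3 -c "
from tgt import *
w=pickle.load(open('d3.pkl','rb'))
yaw=f.x[2];Rz=np.array([[np.cos(yaw),np.sin(yaw)],[-np.sin(yaw),np.cos(yaw)]])
for n,u,v,z in(('ptr',390,217,.158),('fin top',330,279,.161),('fin bot',330,315,.161),('clip far',280,215,.152),('clip near',280,345,.152)):
    p=ray(w,174+u/5,168+v/5,z);print(n,(Rz@(p[:2]-f.x[:2])*1000).round(1))
R=cv2.Rodrigues(np.array(w['rvec'],float))[0];print(Rz@((-R.T@np.array(w['tvec']).ravel())[:2]-f.x[:2]))
c=w['image'][168:288,174:334,1][:,60:68].mean(1);print(c[40:72].round(0))
"
```

```text
ptr [-76.4  31.3]
fin top [-81.6  36.5]
fin bot [-85.   36.7]
clip far [-77.4  42.8]
clip near [-90.2  43.5]
[-0.03978261 -0.00150706]
[163. 159. 140.  95.  66.  73.  90.  96.  97.  97.  96.  91.  78.  68.
  62.  57.  54.  54.  56.  58.  59.  59.  59.  60.  58.  55.  54.  54.
  62.  93. 127. 136.]
```

>>> play_rows([
  [-2,0,0],
  [-2,0,0],
  [-2,0,0],
  [-1,0,0],
  [0,0,0],
  [0,0,0],
], hand=[0,0,0,0,0,0], spin=[0,0,0,0,0,0])

```text
t: 16.62
tool_pos: [0.4739, 0.0288, 0.1694]
eef_rot: [0.001, 0.999, 0.052, 0.005]
ft_force: [11.7, 1.1, -4.3]
finger_gap: 0.268
gripper_force: 30.0
```

```bash
python3 -c "
from tgt import *
delta((-.123,-.002,.168),-90)
w=cam('wrist');pickle.dump(w,open('d4.pkl','wb'));s=cam('scene')
u,v=proj(w,W(f.x,(-.084,.03,.16)))[0].astype(int);u=max(40,u);v=max(60,v);print(u-40,v-60)
c=np.ascontiguousarray(w['image'][v-60:v+60,u-40:u+40,::-1]);im=np.zeros((600,800,3),np.uint8);im[:,:400]=cv2.resize(c,None,fx=5,fy=5,interpolation=cv2.INTER_CUBIC)
im[:,405:795]=cv2.resize(np.ascontiguousarray(s['image'][180:360,260:377,::-1]),(390,600),interpolation=cv2.INTER_CUBIC)
cv2.imwrite('pics/w3.png',im)"
```

```text
tcp [0.4739 0.0288 0.1694] target [0.4724 0.0284 0.168 ] tool delta mm [-1.5  0.2  1.4] spin 0.0 tilt z [ 0.0101 -0.0012 -0.9999] F [11.7  1.1 -4.3] j [-0.73  0.59  0.92  2.06 -0.66  0.81 -0.87]
214 154
```

View pics/w3.png

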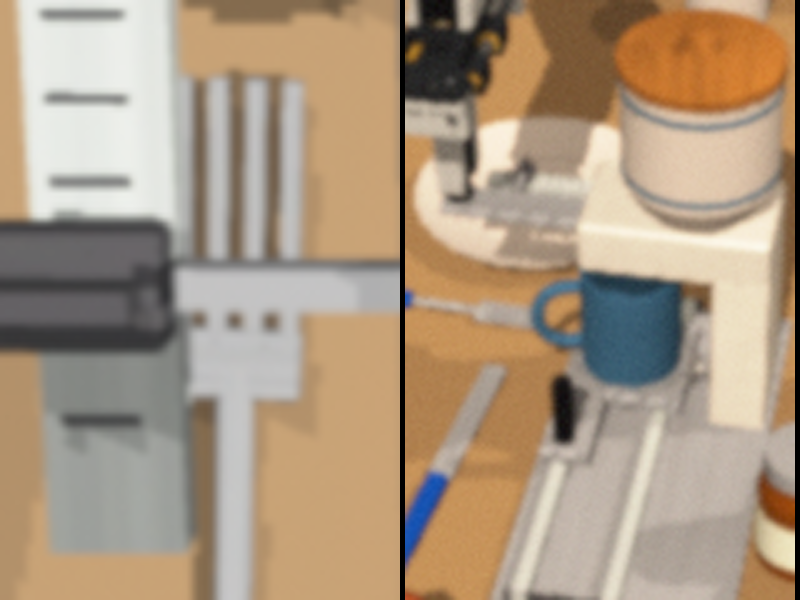

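The pointer is at y≈290 and the fin at about y 285–320 (centre ≈302), so roughly 1 mm remains. The mug is upright in the carrier under the spout and the clip hasn't moved. I'll nudge 1 mm, hold, and hand in.

>>> play_rows([
  [-1,0,0],
  [0,0,0],
  [0,0,0],
  [0,0,0],
  [0,0,0],
  [0,0,0],
  [0,0,0],
], hand=[0,0,0,0,0,0,0], spin=[0,0,0,0,0,0,0])

```text
t: 17.6
tool_pos: [0.473, 0.0287, 0.1694]
eef_rot: [0.001, 0.999, 0.052, 0.005]
ft_force: [11.7, 0.9, -4.7]
finger_gap: 0.266
gripper_force: 30.0
```

```bash
python3 -c "
from bench import env
s=env.sense();print(s['tool_pos'],s['gripper_force'],s['ft_force']);print(env.close_job())"
```

```text
[0.47296477 0.02867732 0.16944268] 29.999316036701202 [11.66399386  0.92777439 -4.72872607]
the job is handed in; nothing more can be done
None
```

The job is handed in (no verdict came back): the carrier is in its detent with the mug upright under the spout, and the gripper is still holding the gate at 30 N with the pointer level with the portion mark to about 1 mm by the wrist camera.

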